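Hold a ball dispenser's gate open with its push stick

TASK

Take the green-handled push stick out of its wooden stand, pass its thin end down through the orange funnel ring of the ball dispenser and, with the stick square to the sloped white pad underneath (in line with the ring's axis), press its tip gently on the red spot until the pad is about half-way down, which keeps the outlet gate half open so that I can wipe the chute. Never ram the pad hard, leave everything else on the bench alone, and finish while still gripping the stick and holding the pad there.

Things in the scene. Friction and masses are not known exactly. Their poses are not given: they have to be found in the camera images.
- stick_grip (a point): push stick, about 50 g: centre of its green round handle (26 mm diameter, 50 mm long), to be gripped. z runs along the stick, tip to handle. Below the handle a wooden rod, 10 mm diameter, 120 mm long, ends in a flat tip 145 mm below this point. At the start it stands upright in the stand, tip 35 mm deep, 10 mm above the bench
- stick_tip (a point): push stick: centre of the flat end of its thin rod, 145 mm from the handle's centre along -z of the stick
- stand_hole0 (a point): fixed wooden stand, 70 x 70 mm, 45 mm high, holding the stick upright: this point is the mouth (centre of the top face) of its 12 mm wide, 35 mm deep round hole. Place changes: it may be left or right of the dispenser
- dispenser: fixed yellow ball dispenser, 150 mm deep (x), 240 mm wide (y), base 45 mm high; origin: centre of its underside, front (orange outlet gate) to -x. A clear ball tower, 197 mm high and 110 mm wide, stands 60 mm to -y of the origin; the blue sloped block with white pad and orange ring 65 mm to +y
- ring (a point): orange funnel ring of the dispenser: centre of its upper mouth. z points up along its axis, which leans 17 degrees (0.3 rad) from vertical towards the dispenser's front (-x of this frame, roughly the robot). The 32 mm mouth narrows within 10 mm to an 18 mm bore, 12 mm long; outside 40 mm. A thin steel bracket holds it on its +y side
- spot (a point): centre of the red spot (16 mm diameter) on top of the dispenser's white round pad (28 mm diameter), on the ring's axis, 72 mm below the ring's mouth with the pad up; axes as the ring's. The pad is square to the ring's axis, sits on a spring and slides down along the axis
- release (a joint): how far the white pad is pressed, in m: 0 = up, 0.014 = at its stop. Spring-back: about 2 N at first, growing by 0.5 N per mm, so about 5.5 N half-way and 9 N at the stop. The orange outlet gate at the dispenser's front rises 2 mm per mm of pad travel
- pot_center (a point): bystander: small steel pot with tight lid, 122 mm diameter, two side handles (164 mm over them), 102 mm high; point on its axis, 40 mm up. It swaps sides with the stand
- bowl_rim (a point): bystander: white ceramic rice bowl, 114 mm diameter, 55 mm high; centre of its rim
- kendama_center (a point): bystander: wooden kendama lying down, about 185 x 72 mm, red ball of 60 mm at its +x end; its middle, 25 mm up
- maraca_center (a point): bystander: red plastic maraca lying down, about 170 mm long, head 60 mm at its +x end; its middle, 25 mm up
- toycar_center (a point): bystander: wooden toy car, 90 x 52 mm, 50 mm high; its middle, 25 mm up
- teatin: bystander: green tea tin, 68 mm diameter, 100 mm high; centre of its underside
Things that resemble listed ones, but are neither listed nor needed, are in the scene too. Leave any purple look-alike of the part that bears stand_hole0 alone.

How it is judged:
By the outcome, as a careful person would: the job done as asked, in the order asked, and still so for the second after the job is handed in, while the arm keeps its last pose, push and grip.
It also fails if it takes over 48 s, if anything falls off the work surface, if the arm or the gripper's body presses on something with over 40 N, if the wrist force passes 120 N, or if a joint passes its speed limit or range.

ROBOT

A 6-joint arm with a two-finger parallel gripper is mounted at the origin on the work surface. World frame = base frame: x ahead of the robot, y to its left, z up, the work surface at z = 0. Lengths are in mm, angles in rad, forces in N, time in s.
With the tool pointing down it reaches from about 350 to 975 mm from the base axis. Payload 7.1 kg.
Tool frame: the origin (TCP) lies at the very end of the fingers, on their centre line; the grasp point (between the pads) lies 19 mm behind it; y points along the fingers, x is the direction in which the jaws open and shut, and the axes are right-handed (so a half turn about y gives the same grasp; the last joint's range is limited). The gripper opens to 88 mm and grips with 3 to 60 N. Pads are 20 mm wide; open, the fingers measure 115 mm over their backs; the gripper's body (75 mm by 178 mm) begins 61 mm behind the grasp point.
Start: joints at [-1.202, 0.423, 1.63, -0, 1.089, -0.019], TCP at [236.361, -578.566, 222.675] pointing down, gripper open.
Joint ranges: [-3, 3], [-0.9, 2.11], [0.09, 2.58], [-1.31, 4.45], [0.11, 2.69], [-2.54, 2.54]. Speed limits (rad/s): [2.39, 2.39, 3.01, 3.14, 3.14, 3.14].

INTERFACE

Orientations are given as a rotation vector (axis times angle).
In Python, from workcell import ctrl gives the robot as it stands. The module is installed in compiled form; this text tells all that it offers.
- The arm moves only by the tool carry_out, never from a script. Its arguments are lists of equal length, an entry for each row: "delta_pos": the shift along the tool's x, y, z in cm, a list of three; "rotation": the turn, a rotation vector about the tool's x, y, z in rad, a list of three. In form: {"delta_pos": [[dx, dy, dz], ...], "rotation": [[wx, wy, wz], ...]}. A call has 1 to 12 rows; each row is the pose to reach, as a shift and turn from the pose commanded when the call began, along the tool's axes at that moment; what a row does not reach only later rows make up. A row lasts 1/12 s, in which the tool goes at most 41.7 mm and 7.16 degrees, less where a joint would pass 70% of its speed; a pose out of reach is approached as far as the arm can. A call with a gripper value outside its range is refused whole. "hand" is the closure in counts, from 0 (fully open) to 255 (shut), set as the call begins (left out, the last holds). The fingers move at their own pace and stop on an object; the grip force is fixed at half the most. Time passes only in rows, so rows that repeat a pose let the fingers close. It gives the time, the measured TCP pose, the force and the opening at its end, in the units of the state.
- ctrl.get_obs(): the state, without advancing time (a new reading comes with each control period).
- ctrl.get_image(name): name is "scene" or "side" or "wrist"; returns the picture (420x560x3 uint8, red, green, blue); there is no depth.
- ctrl.camera_info(name): a dict with "fov_y" (degrees; the focal length in pixels is half the picture's height over the tangent of half this angle, whatever the lens; pixels are square), "cx", "cy" (the principal point, pixels), "R" (3x3) and "t" (3): a world point X has camera coordinates R X + t; the wrist camera has in their place "T_tool_cam" (4x4, takes a point from camera to tool coordinates, whose origin is the TCP and whose axes are the tool frame's). Camera axes: x right, y down, z forward; pixel columns grow to the right and rows downward; lengths in mm; the calibration is good to about 2 mm. A picture is of the moment at which its call begins: read the wrist's pose just before it. camera_info takes no time and is no camera call.
- ctrl.close_job(): hands the job in, once; it reports no verdict.
The state is a dict: "t": time; "qpos": joint angles; "qvel": joint speeds; "joint_torque": joint torques, N m; "ee_pos": TCP position; "orientation": TCP orientation; "ft_force": force on the tool from outside, world axes, zero at the start; "moment": the same for the moment, N m; "width": finger opening in mm.
Only numpy, scipy, OpenCV 4.12 (cv2) and the standard library are available. Lean on these libraries where they do the work, as an engineer would, in place of code of your own. Each camera call takes 0.05 s, during which the arm holds its last target.

## Working session

There is one attempt and no reset: what is moved stays moved. The work goes in short steps, Python scripts to look and compute and a tool call to move; the robot and the scene stay as the last step left them, time stands still between calls to the robot, and variables do not carry over. Pictures are saved under pics/ and viewed, and the job is handed in when it is done.

Besides the shell and the picture viewer there is one more tool, called in YAML: its name, and indented under it one key for each argument. carry_out: Moves the arm, as the interface text tells. Its arguments: {"type":"object","properties":{"delta_pos":{"type":"array","items":{"type":"array","items":{"type":"number"}}},"rotation":{"type":"array","items":{"type":"array","items":{"type":"number"}}},"hand":{"type":"number"}},"required":["delta_pos","rotation"]}

```bash
mkdir -p pics; python3 - <<'E'
from workcell import ctrl
import cv2,numpy as np
o=ctrl.get_obs();print(o)
for n in ["scene","side","wrist"]:
    i=ctrl.camera_info(n);print(n,i)
    cv2.imwrite(f"pics/{n}0.png",ctrl.get_image(n)[:,:,::-1])
E
```

```text
{'t': 0.0, 'qpos': array([-1.20204557e+00,  4.23834370e-01,  1.63068248e+00, -3.12628833e-05,
        1.08857589e+00, -1.90016644e-02]), 'qvel': array([-8.88764117e-04, -2.87309675e-04,  8.13708585e-04,  5.07587571e-04,
       -2.13841799e-03, -4.92385510e-05]), 'joint_torque': array([-8.58648764e-04, -5.44626260e+01, -2.73669022e+01,  6.41865889e-02,
        2.27004674e-02, -1.13573321e-04]), 'ee_pos': array([ 236.13554879, -578.08418985,  221.90868214]), 'orientation': array([-1.36719951,  0.91990767, -0.91785613]), 'ft_force': array([ 0.85209182, -0.07616196, -0.24785115]), 'moment': array([0.04471815, 0.02083089, 0.06713695]), 'width': 88.28964622355534}
scene {'fov_y': 44.85980182836524, 'cx': 271.7568367828401, 'cy': 221.0409198707991, 'R': array([[-0.38818348,  0.92156677,  0.00531737],
       [ 0.76235851,  0.32435276, -0.56000428],
       [-0.51780604, -0.21333066, -0.82847265]]), 't': array([ 223.83374964, -382.25561279, 1511.01104018])}
side {'fov_y': 48.36155655022206, 'cx': 284.66576894297503, 'cy': 208.25553086084955, 'R': array([[-0.86829805, -0.49590669,  0.01162121],
       [-0.36024018,  0.6143037 , -0.70203845],
       [ 0.34100661, -0.61376504, -0.71204422]]), 't': array([ 500.97056161,  299.7554443 , 1123.26789364])}
wrist {'fov_y': 61.007292357964346, 'cx': 280.70199643885036, 'cy': 210.6563235414804, 'T_tool_cam': array([[ 9.99999994e-01, -6.31060491e-05,  9.20083489e-05,
        -3.06159744e-01],
       [-1.04635376e-04, -2.44252406e-01,  9.69711685e-01,
        -1.61503649e+02],
       [-3.87214126e-05, -9.69711688e-01, -2.44252411e-01,
         6.65317603e+01],
       [ 0.00000000e+00,  0.00000000e+00,  0.00000000e+00,
         1.00000000e+00]])}
```

View pics/scene0.png

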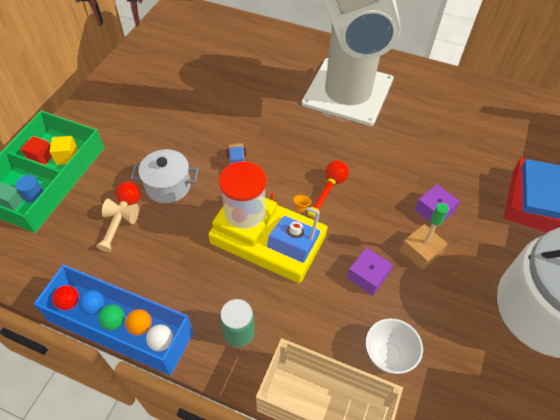

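View pics/side0.png

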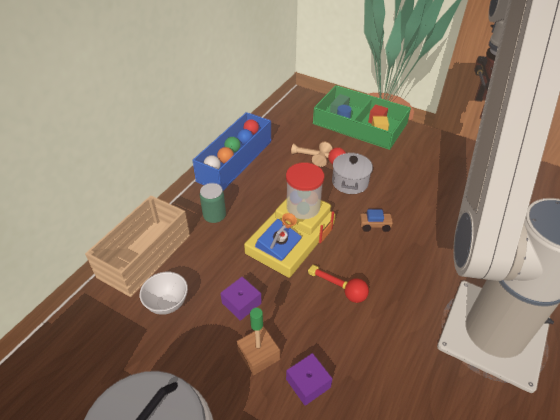

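View pics/wrist0.png

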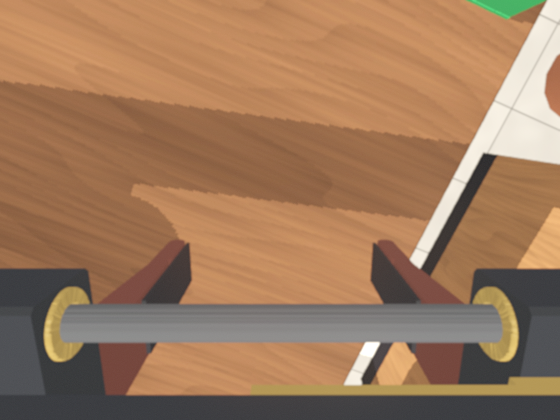

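```bash
cat > h.py <<'E'
import numpy as np,cv2
from workcell import ctrl
from scipy.spatial.transform import Rotation as Rn
def cam(n,obs=None):
    i=ctrl.camera_info(n); f=210/np.tan(np.radians(i['fov_y']/2))
    if n!='wrist': return f,i['cx'],i['cy'],np.array(i['R']),np.array(i['t'])
    T=np.eye(4);T[:3,:3]=Rn.from_rotvec(obs['orientation']).as_matrix();T[:3,3]=obs['ee_pos']
    M=np.linalg.inv(T@np.array(i['T_tool_cam'])); return f,i['cx'],i['cy'],M[:3,:3],M[:3,3]
def proj(c,X):
    f,cx,cy,R,t=c; p=np.atleast_2d(X)@R.T+t; return np.c_[cx+f*p[:,0]/p[:,2],cy+f*p[:,1]/p[:,2]]
def ray(c,uv):
    f,cx,cy,R,t=c; d=R.T@np.array([(uv[0]-cx)/f,(uv[1]-cy)/f,1]); return -R.T@t,d/np.linalg.norm(d)
def tri(obs):  # list of (cam,uv)
    A=np.zeros((3,3));b=np.zeros(3)
    for c,uv in obs:
        o,d=ray(c,uv);P=np.eye(3)-np.outer(d,d);A+=P;b+=P@o
    X=np.linalg.solve(A,b); r=[np.round(proj(c,X)[0]-uv,1).tolist() for c,uv in obs]
    return X,r
def onz(c,uv,z):
    o,d=ray(c,uv);return o+d*(z-o[2])/d[2]
def crop(src,dst,x0,y0,x1,y1,k):
    im=cv2.imread(src)[y0:y1,x0:x1]; cv2.imwrite(dst,cv2.resize(im,None,fx=k,fy=k,interpolation=cv2.INTER_CUBIC))
E
python3 - <<'E'
from h import *
crop('pics/scene0.png','pics/s_a.png',200,160,340,290,5)
crop('pics/scene0.png','pics/s_b.png',340,170,480,300,5)
crop('pics/side0.png','pics/d_a.png',230,150,360,280,5)
crop('pics/side0.png','pics/d_b.png',210,270,340,410,4)
E
```

```text
(no output)
```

View pics/s_a.png

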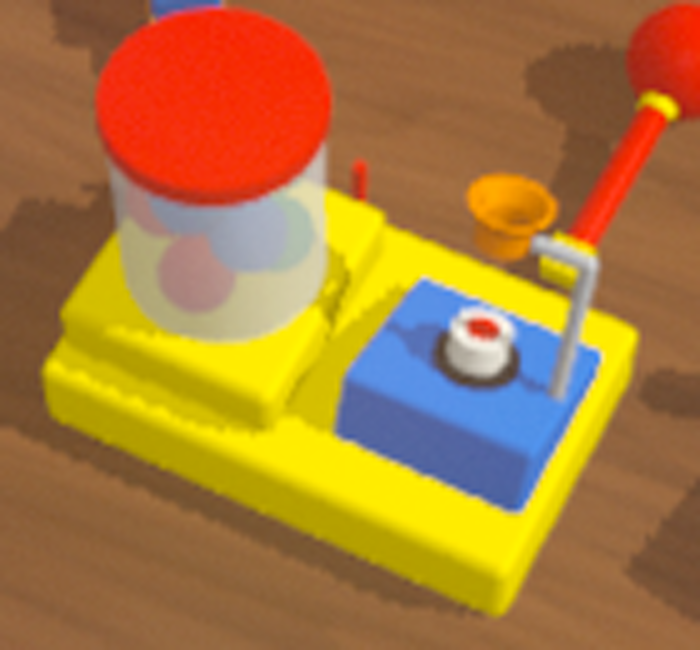

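View pics/s_b.png

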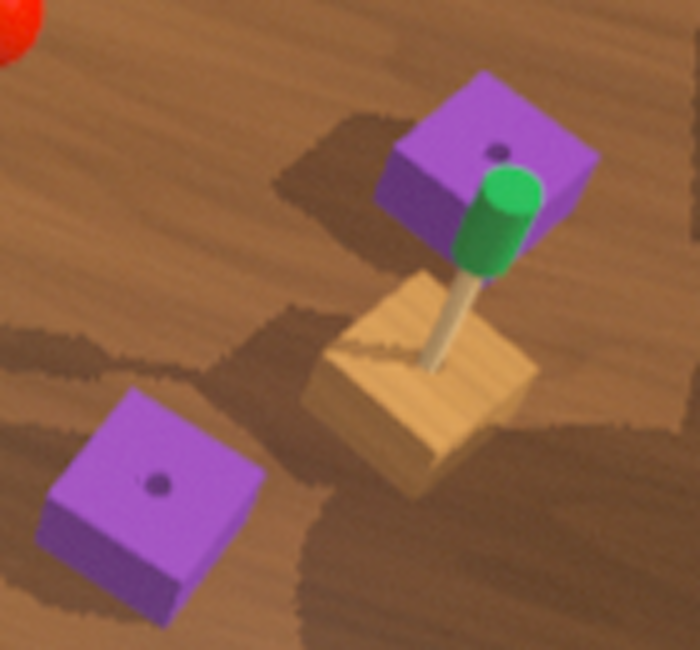

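View pics/d_a.png

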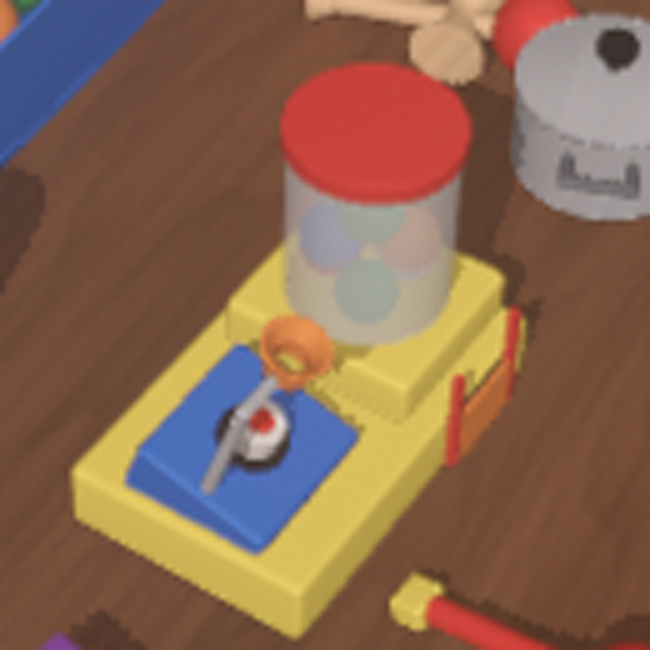

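View pics/d_b.png

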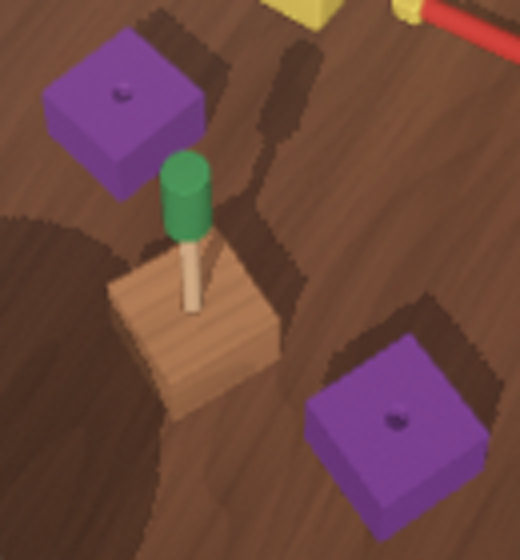

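```bash
python3 - <<'E'
from h import *
s=cam('scene');d=cam('side')
P={'htop':((442.6,208),(256.5,312.5)),'hole':((426.4,243.2),(258.3,347.3)),'ring':((302.3,200.8),(289.4,219.8)),'spot':((296.6,225.6),(282.6,233.7)),
'basecornerN':((340+415/5,170+500/5),(210+172/4,270+420/4)),
'disp corner +x+y? side(297,600)':((327,226),(289.6,270.5)),}
R={}
for k,(a,b) in P.items():
    X,r=tri([(s,np.array(a)),(d,np.array(b))]);R[k]=X;print(k,X.round(1),r)
v=R['ring']-R['spot'];print(np.linalg.norm(v),v/np.linalg.norm(v))
# camera centres
for c in(s,d):print((-c[3].T@c[4]).round())
E
```

```text
htop [456.8 331.6 181.2] [[-0.4, -0.4], [-0.5, 0.4]]
hole [455.9 333.7  41.9] [[-0.3, -0.4], [-0.4, 0.3]]
ring [536.1  52.7 156.5] [[-0.2, -0.3], [-0.2, 0.2]]
spot [557.   50.5  89.3] [[-0.4, -0.6], [-0.5, 0.4]]
basecornerN [461.1 354.1 -63.4] [[-0.2, -0.3], [-0.3, 0.2]]
disp corner +x+y? side(297,600) [500.  109.   39.2] [[0.2, 0.3], [0.2, -0.2]]
70.40571543524442 [-0.29817048  0.03197924  0.95397678]
[1161.  240. 1037.]
[ 160.  754. 1004.]
```

```bash
python3 - <<'E'
from h import *
o=ctrl.get_obs();R=Rn.from_rotvec(o['orientation']).as_matrix();print(R.round(3))
s=cam('scene');d=cam('side')
print('lid',tri([(s,np.array((200+213/5,160+95/5))),(d,np.array((230+376/5,150+126/5)))]))
# dispenser edges z=45
for n,c,pts in [('s',s,[(48,368),(500,575),(636,325)]),('d',d,[(74,472),(297,592),(450,440)])]:
    off=(200,160) if n=='s' else (230,150)
    for p in pts: print(n,onz(c,(off[0]+p[0]/5,off[1]+p[1]/5),45).round(1))
# blue block top edges
E
```

```text
[[ 0.378 -0.     0.926]
 [-0.926  0.001  0.378]
 [-0.001 -1.    -0.   ]]
lid (array([560.78420099, -74.74157277, 196.41977365]), [[-0.1, -0.1], [-0.1, 0.1]])
s [ 629.5 -133.9   45. ]
s [648.5  97.3  45. ]
s [500.4 108.5  45. ]
d [644.1  98.5  45. ]
d [501.9 108.1  45. ]
d [480.5 -23.4  45. ]
```

```bash
cat >> h.py <<'E'
def Rtool(xang=-0.087,tilt=0.0):
    x=np.array([np.cos(xang),np.sin(xang),0]);y=np.array([0,0,-1.]);z=np.cross(x,y)
    return np.c_[x,y,z]@Rn.from_rotvec([0,0,-tilt]).as_matrix()
def delta(pos,R):
    o=ctrl.get_obs();R0=Rn.from_rotvec(o['orientation']).as_matrix()
    print('t',round(o['t'],2),'at',o['ee_pos'].round(1),'w',round(o['width'],1),'F',o['ft_force'].round(1),'q',o['qpos'].round(2))
    dp=R0.T@(np.array(pos)-o['ee_pos'])/10;rv=Rn.from_matrix(R0.T@R).as_rotvec()
    print('d cm',dp.round(3),'rot',rv.round(4))
E
python3 -c "
from h import *
delta((500,-50,320),Rtool())"
```

```text
t 0.15 at [ 236.2 -578.2  222.1] w 88.2 F [-0.5 -0.2  0.5] q [-1.2   0.42  1.63 -0.    1.09 -0.02]
d cm [-38.933  -9.745  44.393] rot [-6.000e-04 -1.096e+00 -1.000e-03]
```

carry_out:
  delta_pos:
    - [-39,-9.7,44.4]
    - [-39,-9.7,44.4]
    - [-39,-9.7,44.4]
    - [-39,-9.7,44.4]
    - [-39,-9.7,44.4]
    - [-39,-9.7,44.4]
    - [-39,-9.7,44.4]
    - [-39,-9.7,44.4]
    - [-39,-9.7,44.4]
    - [-39,-9.7,44.4]
    - [-39,-9.7,44.4]
    - [-39,-9.7,44.4]
  rotation:
    - [0,-1.096,0]
    - [0,-1.096,0]
    - [0,-1.096,0]
    - [0,-1.096,0]
    - [0,-1.096,0]
    - [0,-1.096,0]
    - [0,-1.096,0]
    - [0,-1.096,0]
    - [0,-1.096,0]
    - [0,-1.096,0]
    - [0,-1.096,0]
    - [0,-1.096,0]
  hand: 0

```text
t: 1.15
ee_pos: [456.7, -135.0, 304.1]
orientation: [-1.57, 0.068, -0.069]
ft_force: [0.9, -0.8, -0.5]
width: 87.4
```

```bash
python3 -c "
from h import *
delta((540,80,330),Rtool())
delta((456.5,332,300),Rtool())"
```

```text
t 1.15 at [ 456.7 -135.   304.1] w 87.4 F [ 0.9 -0.8 -0.5] q [-0.31  0.1   1.86 -0.    1.17 -0.23]
d cm [ 6.427 -2.593 22.14 ] rot [ 0.0001 -0.0001  0.0002]
t 1.15 at [ 456.7 -135.   304.1] w 87.4 F [ 0.9 -0.8 -0.5] q [-0.31  0.1   1.86 -0.    1.17 -0.23]
d cm [-4.085  0.403 46.518] rot [ 0.0001 -0.0001  0.0002]
```

carry_out:
  delta_pos:
    - [6.4,-2.6,22.1]
    - [6.4,-2.6,22.1]
    - [6.4,-2.6,22.1]
    - [6.4,-2.6,22.1]
    - [6.4,-2.6,22.1]
    - [6.4,-2.6,22.1]
    - [6.4,-2.6,22.1]
    - [6.4,-2.6,22.1]
    - [6.4,-2.6,22.1]
  rotation:
    - [0,0,0]
    - [0,0,0]
    - [0,0,0]
    - [0,0,0]
    - [0,0,0]
    - [0,0,0]
    - [0,0,0]
    - [0,0,0]
    - [0,0,0]

```text
t: 1.9
ee_pos: [538.7, 77.1, 329.1]
orientation: [-1.57, 0.069, -0.067]
ft_force: [-1.0, -1.0, 0.2]
width: 87.6
```

```bash
python3 - <<'E'
from h import *
import json
o=ctrl.get_obs();im=ctrl.get_image('wrist')
cv2.imwrite('pics/w1.png',im[:,:,::-1]);json.dump({k:np.array(o[k]).tolist() for k in o},open('w1.json','w'))
c=cam('wrist',o);print(proj(c,[[536.1,52.7,156.5],[557,50.5,89.3]]))
delta((456.5,332,300),Rtool())
E
```

```text
[[280.36867556 217.57862297]
 [298.71262014 202.55976081]]
t 1.95 at [538.7  76.6 329.2] w 87.9 F [-0.   0.1  0.7] q [ 0.12  0.19  1.7  -0.    1.25  0.21]
d cm [-10.424   2.919  24.719] rot [ 0.0005 -0.0008 -0.0011]
```

View pics/w1.png

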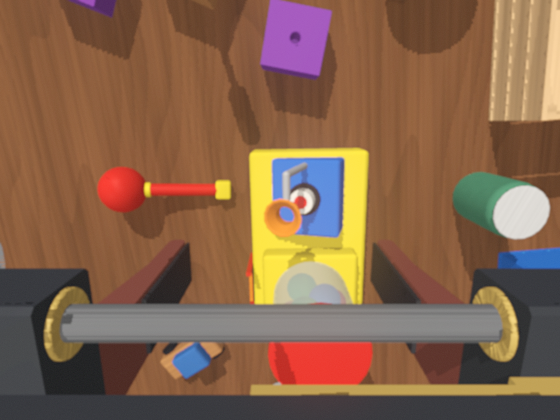

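carry_out:
  delta_pos:
    - [-10.4,2.9,24.7]
    - [-10.4,2.9,24.7]
    - [-10.4,2.9,24.7]
    - [-10.4,2.9,24.7]
    - [-10.4,2.9,24.7]
    - [-10.4,2.9,24.7]
    - [-10.4,2.9,24.7]
    - [-10.4,2.9,24.7]
    - [-10.4,2.9,24.7]
    - [-10.4,2.9,24.7]
  rotation:
    - [0,0,0]
    - [0,0,0]
    - [0,0,0]
    - [0,0,0]
    - [0,0,0]
    - [0,0,0]
    - [0,0,0]
    - [0,0,0]
    - [0,0,0]
    - [0,0,0]

```text
t: 2.78
ee_pos: [457.6, 331.1, 300.7]
orientation: [-1.57, 0.069, -0.069]
ft_force: [-0.2, -0.3, 0.3]
width: 87.9
```

```bash
python3 - <<'E'
from h import *
import json
o=ctrl.get_obs();im=ctrl.get_image('wrist')
cv2.imwrite('pics/w2.png',im[:,:,::-1]);json.dump({k:np.array(o[k]).tolist() for k in o},open('w2.json','w'))
c=cam('wrist',o);print(proj(c,[[456.6,332,180],[456.6,332.,130],[456.6,332,45]]))
crop('pics/w1.png','pics/w1c.png',230,140,380,260,5)
crop('pics/w2.png','pics/w2c.png',210,120,350,240,5)
delta((456.5,332,136),Rtool())
E
```

```text
[[279.26073026 204.3501085 ]
 [279.484387   192.35505503]
 [279.74627447 178.30962922]]
t 2.83 at [457.8 331.  300.8] w 88.1 F [-0.2 -0.4  0.5] q [ 0.61  0.25  1.69 -0.    1.2   0.69]
d cm [-0.143 16.48   0.096] rot [ 0.0004 -0.002   0.0002]
```

View pics/w2.png

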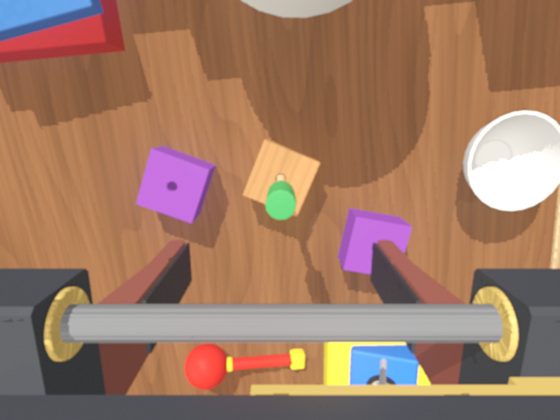

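View pics/w2c.png

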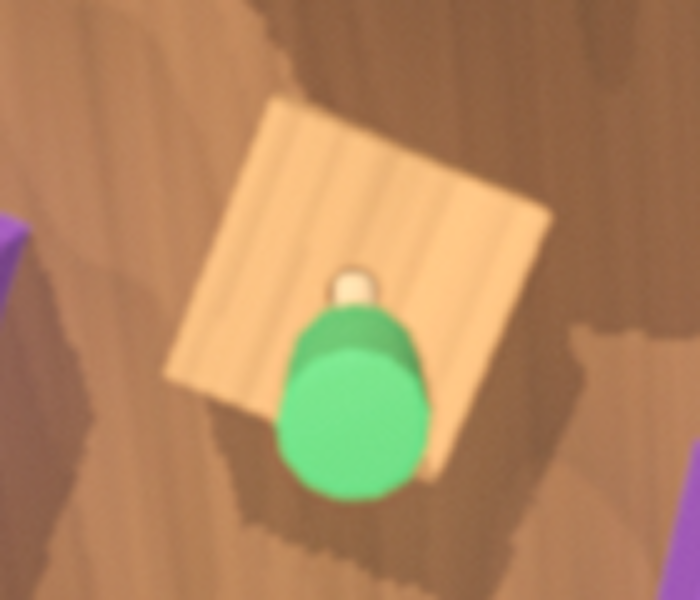

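View pics/w1c.png

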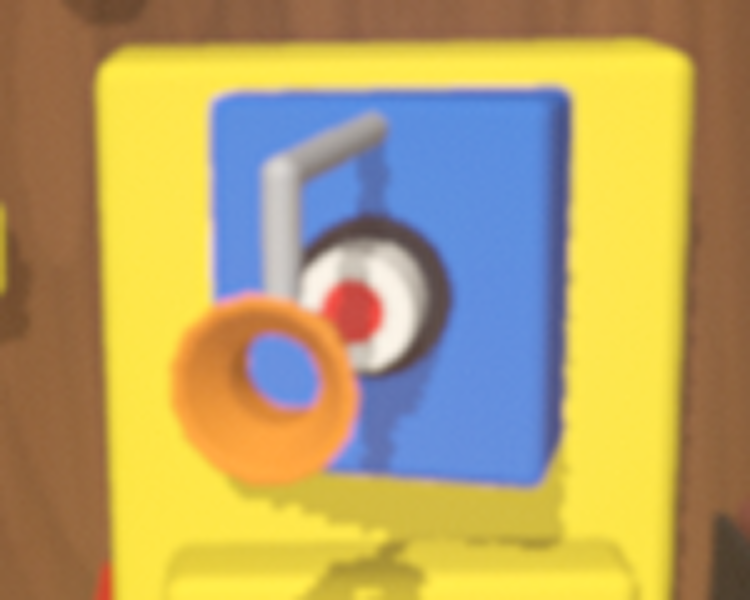

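carry_out:
  delta_pos:
    - [0,4,0.05]
    - [0,8,0.05]
    - [0,11,0.05]
    - [0,13.5,0.05]
    - [0,15,0.05]
    - [0,16,0.05]
    - [0,16.5,0.05]
    - [0,16.5,0.05]
    - [0,16.5,0.05]
  rotation:
    - [0,0,0]
    - [0,0,0]
    - [0,0,0]
    - [0,0,0]
    - [0,0,0]
    - [0,0,0]
    - [0,0,0]
    - [0,0,0]
    - [0,0,0]

```text
t: 3.58
ee_pos: [458.1, 333.1, 136.5]
orientation: [-1.569, 0.068, -0.07]
ft_force: [0.0, 0.3, 0.1]
width: 88.0
```

```bash
python3 - <<'E'
from h import *
o=ctrl.get_obs();im=ctrl.get_image('wrist')
cv2.imwrite('pics/w3.png',im[:,:,::-1])
delta((457.5,331.5,136),Rtool())
E
```

```text
t 3.63 at [458.2 333.4 136.9] w 87.8 F [0.2 0.3 0.8] q [ 0.61  0.45  1.82 -0.    0.87  0.7 ]
d cm [-0.05   0.085 -0.194] rot [-0.0013 -0.0006  0.0015]
```

View pics/w3.png

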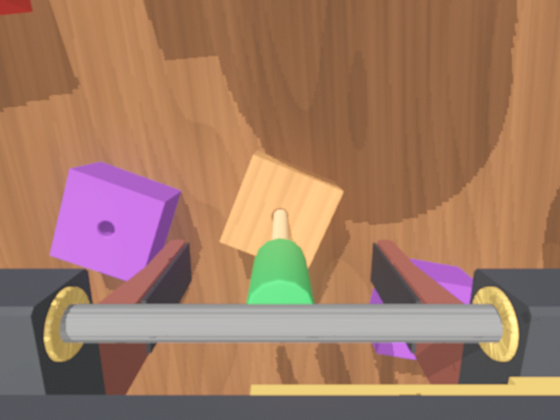

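carry_out:
  delta_pos:
    - [0,0.05,-0.15]
    - [0,0.05,-0.15]
    - [0,0.05,-0.15]
    - [0,0.05,-0.15]
    - [0,0.05,-0.15]
    - [0,0.05,-0.15]
    - [0,0.05,-0.15]
    - [0,0.05,-0.15]
    - [0,0.05,-0.15]
    - [0,0.05,-0.15]
    - [0,0.05,-0.15]
    - [0,0.05,-0.15]
  rotation:
    - [0,0,0]
    - [0,0,0]
    - [0,0,0]
    - [0,0,0]
    - [0,0,0]
    - [0,0,0]
    - [0,0,0]
    - [0,0,0]
    - [0,0,0]
    - [0,0,0]
    - [0,0,0]
    - [0,0,0]
  hand: 255

```text
t: 4.63
ee_pos: [457.1, 331.8, 135.1]
orientation: [-1.57, 0.068, -0.068]
ft_force: [0.9, -0.0, 0.5]
width: 25.3
```

```bash
python3 - <<'E'
from h import *
delta((457.5,331.5,250),Rtool())
E
```

```text
t 4.63 at [457.1 331.8 135.1] w 25.3 F [ 0.9 -0.   0.5] q [0.61 0.45 1.82 0.   0.86 0.69]
d cm [  0.038 -11.487  -0.023] rot [ 0.  0. -0.]
```

carry_out:
  delta_pos:
    - [0,-1,0]
    - [0,-2,0]
    - [0,-3,0]
    - [0,-4.5,0]
    - [0,-6.5,0]
    - [0,-9,0]
    - [0,-12,0]
    - [0,-15,0]
    - [0,-18,0]
    - [0,-20,0]
    - [0,-20,0]
    - [0,-20,0]
  rotation:
    - [0,0,0]
    - [0,0,0]
    - [0,0,0]
    - [0,0,0]
    - [0,0,0]
    - [0,0,0]
    - [0,0,0]
    - [0,0,0]
    - [0,0,0]
    - [0,0,0]
    - [0,0,0]
    - [0,0,0]

```text
t: 5.63
ee_pos: [457.4, 331.9, 337.0]
orientation: [-1.568, 0.066, -0.07]
ft_force: [-0.2, -0.4, -1.4]
width: 25.9
```

```bash
python3 - <<'E'
from h import *
import json
for n in ['wrist','scene','side']:
    o=ctrl.get_obs();im=ctrl.get_image(n); cv2.imwrite(f'pics/{n}4.png',im[:,:,::-1])
    R=Rn.from_rotvec(o['orientation']).as_matrix(); tip=o['ee_pos']+R@[0,125.1,0]
    print(n,proj(cam(n,o),[tip,o['ee_pos']]).round(1))
crop('pics/scene4.png','pics/s4.png',380,90,520,230,4)
crop('pics/side4.png','pics/d4.png',180,170,330,320,4)
# ring: joint estimates using w1
ow={k:np.array(v) for k,v in json.load(open('w1.json')).items()}
cw=cam('wrist',ow);s=cam('scene');d=cam('side')
print(tri([(s,np.array((302.3,200.8))),(d,np.array((289.4,219.8))),(cw,np.array((283,217.6)))]))
print(tri([(s,np.array((296.6,225.6))),(d,np.array((282.6,233.7))),(cw,np.array((300.8,202.4)))]))
delta((457.5,331.5,250),Rtool())
E
```

```text
wrist [[280.6 204.2]
 [280.5 262.6]]
scene [[446.3 199.2]
 [466.1 158.2]]
side [[255.9 305.1]
 [253.6 266.4]]
(array([537.0891546 ,  52.66153651, 156.7098803 ]), [[-0.4, -0.0], [-0.6, -0.0], [-1.6, -0.0]])
(array([557.97341564,  50.55820738,  89.66960406]), [[-0.5, -0.4], [-0.8, 0.2], [-1.2, 0.1]])
t 5.78 at [456.3 331.2 333.7] w 25.9 F [-0.9  0.3 -1.7] q [0.61 0.22 1.65 0.   1.27 0.69]
d cm [0.134 8.374 0.059] rot [ 0.0017 -0.     -0.002 ]
```

View pics/wrist4.png

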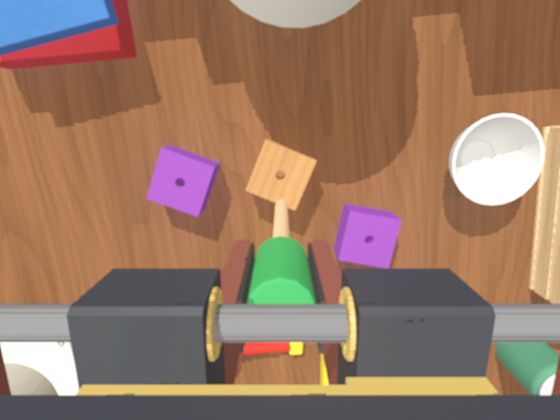

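View pics/s4.png

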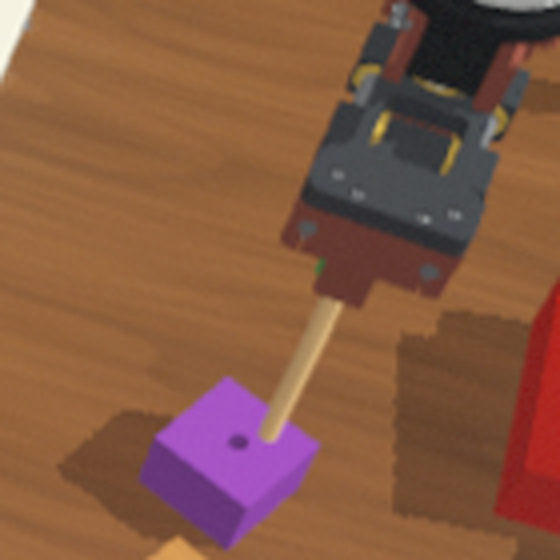

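View pics/d4.png

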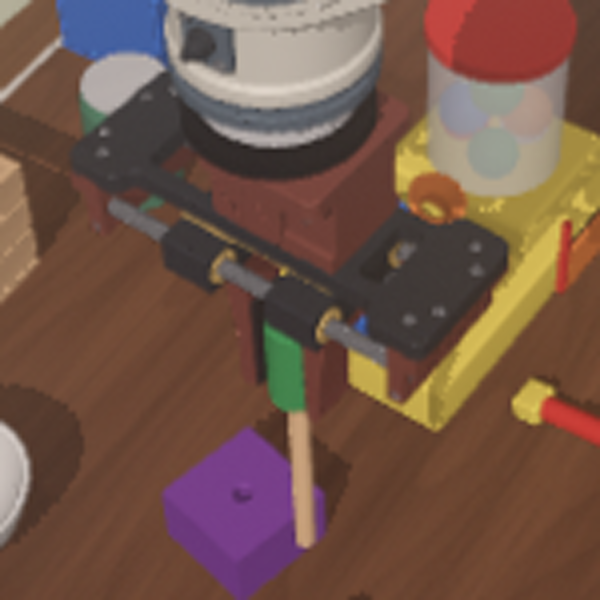

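```bash
python3 - <<'E'
from h import *
crop('pics/wrist4.png','pics/w4.png',230,150,340,260,6)
s=cam('scene');d=cam('side')
X,r=tri([(s,np.array((447,199.2))),(d,np.array((256.5,306.3)))])
# at time o = ~ now
o=ctrl.get_obs();R=Rn.from_rotvec(o['orientation']).as_matrix()
print(X,r,o['ee_pos'],R.T@(X-o['ee_pos']))
cw=cam('wrist',o); print(proj(cw,[X, o['ee_pos']+R@[0,125.1,0],o['ee_pos']+R@[0,125.1,3],o['ee_pos']+R@[0,127,0]]))
E
```

```text
[454.28598423 332.78002377 208.30397122] [[-0.1, -0.2], [-0.2, 0.1]] [456.29522342 331.15642528 333.74826722] [ -1.8869038  125.44581394   1.65283705]
[[278.35755974 202.12837539]
 [280.64423959 204.17471841]
 [280.643956   200.62488687]
 [280.64531928 203.65655794]]
```

View pics/w4.png

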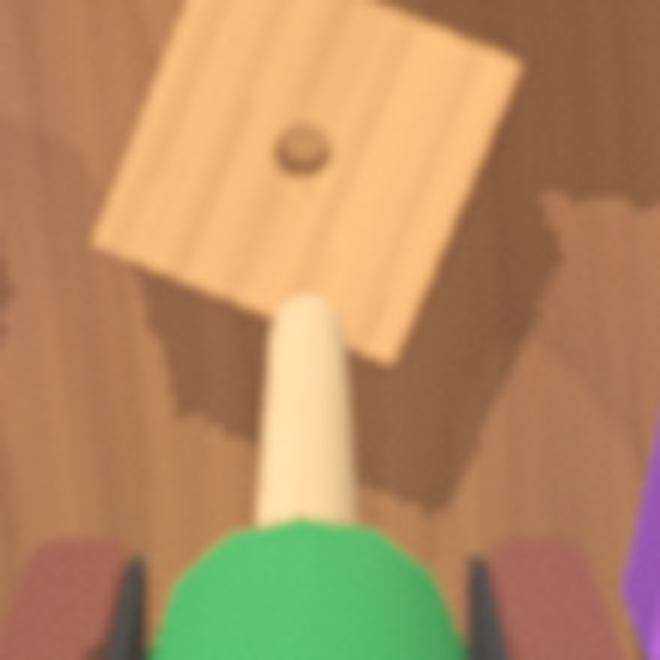

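```bash
cat >> h.py <<'E'
A=np.array([-0.2944,0.0258,0.9553])
def go(mouth,s,up=0,L=125.3):
    delta(np.array(mouth)+(s+L)*A+[0,0,up],Rtool(-0.087,0.3))
E
python3 - <<'E'
from h import *
print(Rtool(-0.087,0.3).round(3))
go((538.3,52,156.5),30,40)
E
```

```text
[[ 0.952  0.294  0.087]
 [-0.083 -0.026  0.996]
 [ 0.296 -0.955  0.   ]]
t 5.78 at [456.3 331.2 333.7] w 25.9 F [-0.9  0.3 -1.7] q [0.61 0.22 1.65 0.   1.27 0.69]
d cm [  6.004  -1.078 -27.097] rot [ 1.70e-03  2.00e-04 -3.02e-01]
```

carry_out:
  delta_pos:
    - [0.5,-0.1,-2.2]
    - [1.0,-0.2,-4.5]
    - [1.7,-0.3,-7.5]
    - [2.3,-0.4,-10.5]
    - [3.0,-0.5,-13.5]
    - [3.6,-0.6,-16.5]
    - [4.3,-0.8,-19.5]
    - [5.0,-0.9,-22.5]
    - [5.5,-1.0,-25.0]
    - [6.0,-1.1,-27.1]
    - [6.0,-1.1,-27.1]
    - [6.0,-1.1,-27.1]
  rotation:
    - [0,0,-0.03]
    - [0,0,-0.06]
    - [0,0,-0.09]
    - [0,0,-0.12]
    - [0,0,-0.15]
    - [0,0,-0.18]
    - [0,0,-0.22]
    - [0,0,-0.25]
    - [0,0,-0.28]
    - [0,0,-0.302]
    - [0,0,-0.302]
    - [0,0,-0.302]

```text
t: 6.78
ee_pos: [492.5, 55.7, 344.9]
orientation: [-1.57, -0.165, -0.305]
ft_force: [0.8, -0.0, -1.7]
width: 25.4
```

```bash
python3 - <<'E'
from h import *
go((538.3,52,156.5),15)
E
```

```text
t 6.78 at [492.5  55.7 344.9] w 25.4 F [ 0.8 -0.  -1.7] q [ 0.13 -0.04  1.95 -0.08  0.94  0.26]
d cm [-1.178  5.327  0.036] rot [ 0.0009 -0.0023 -0.0006]
```

carry_out:
  delta_pos:
    - [-0.3,1.3,0.05]
    - [-0.6,2.6,0.05]
    - [-0.9,4.0,0.05]
    - [-1.2,5.3,0.05]
    - [-1.2,5.3,0.05]
    - [-1.2,5.3,0.05]
    - [-1.2,5.3,0.05]
  rotation:
    - [0,0,0]
    - [0,0,0]
    - [0,0,0]
    - [0,0,0]
    - [0,0,0]
    - [0,0,0]
    - [0,0,0]

```text
t: 7.37
ee_pos: [498.0, 57.4, 292.3]
orientation: [-1.57, -0.17, -0.304]
ft_force: [0.6, -1.0, -0.3]
width: 25.4
```

```bash
python3 - <<'E'
from h import *
for n in ['wrist','scene','side']:
    o=ctrl.get_obs();im=ctrl.get_image(n); cv2.imwrite(f'pics/{n}5.png',im[:,:,::-1])
    R=Rn.from_rotvec(o['orientation']).as_matrix(); tip=o['ee_pos']+R@[0,125.3,0]
    print(n,tip.round(1),proj(cam(n,o),[tip,[538.3,52,156.5],[559.2,50,89]]).round(1).tolist())
crop('pics/scene5.png','pics/s5.png',250,140,370,260,5)
crop('pics/side5.png','pics/d5.png',220,160,350,290,5)
crop('pics/wrist5.png','pics/w5.png',210,130,370,270,5)
go((538.3,52,156.5),15)
E
```

```text
wrist [535.1  54.2 172.6] [[280.8, 204.1], [279.1, 202.0], [279.4, 187.5]]
scene [535.4  54.1 173. ] [[303.2, 195.8], [301.4, 201.2], [295.6, 225.7]]
side [535.4  54.  173.2] [[289.3, 215.7], [288.5, 219.5], [281.5, 233.8]]
t 7.52 at [498.1  57.  292.8] w 25.8 F [ 0.4 -0.7 -1. ] q [ 0.13  0.02  2.01 -0.09  0.81  0.27]
d cm [-0.166  0.191 -0.148] rot [-0.0004  0.0001  0.0033]
```

View pics/w5.png

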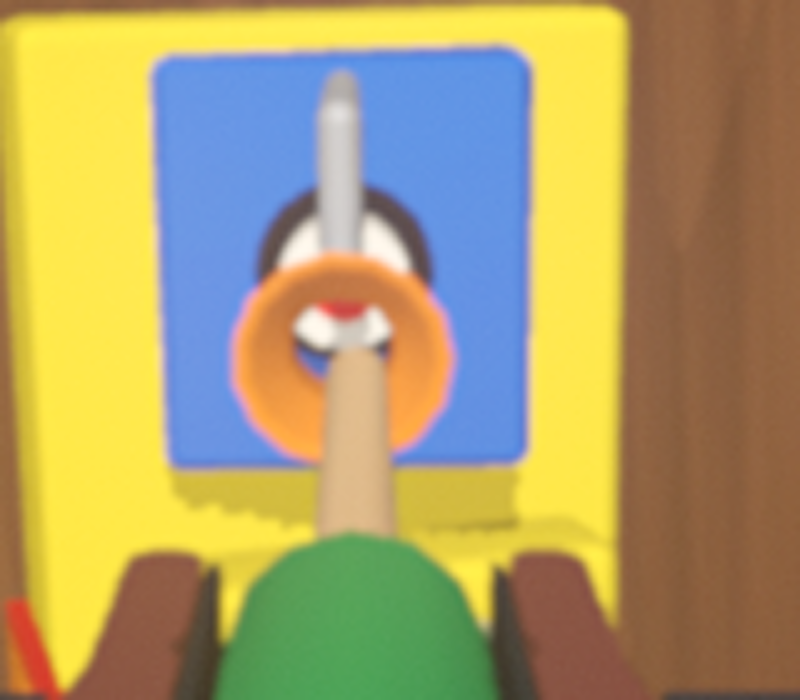

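View pics/s5.png

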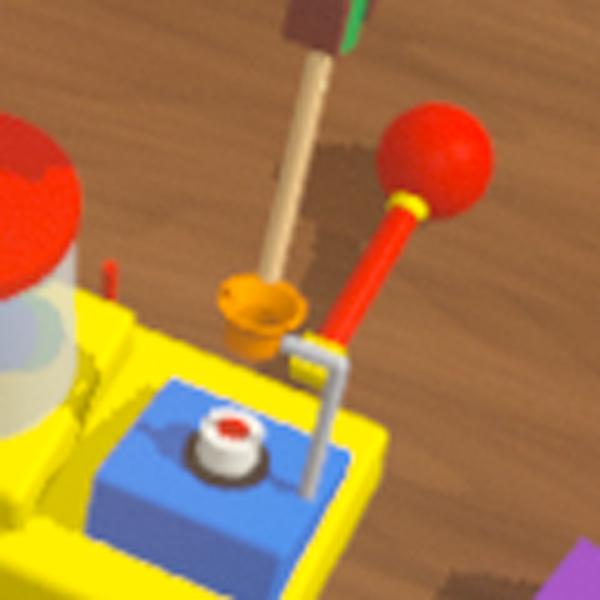

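View pics/d5.png

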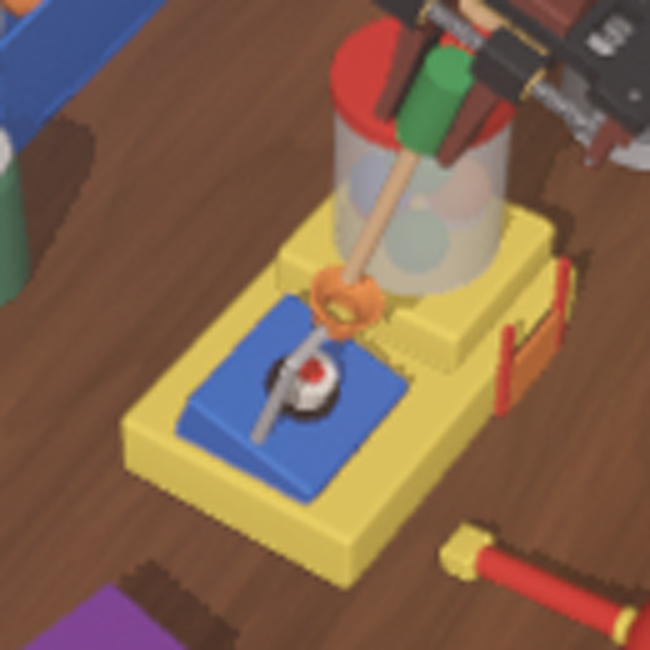

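```bash
python3 - <<'E'
from h import *
s=cam('scene');d=cam('side')
T,r=tri([(s,np.array((303.8,196.2))),(d,np.array((290,215.6)))])
M,_=tri([(s,np.array((302.4,200.6))),(d,np.array((220+346/5,160+300/5)))])
R=Rtool(-.087,.3)
print(T,r,M,'mouth-tip in tool',R.T@(M-T))
E
```

```text
[534.57991765  54.1488465  172.91028717] [[-0.4, -0.6], [-0.5, 0.4]] [535.9644224   53.18674199 156.65979648] mouth-tip in tool [-3.40481916 15.95699317 -0.83816571]
```

carry_out:
  delta_pos:
    - [-0.15,0,-0.05]
    - [-0.28,0,-0.05]
    - [-0.28,0.5,-0.05]
    - [-0.28,1.0,-0.05]
    - [-0.28,1.0,-0.05]
    - [-0.28,1.0,-0.05]
  rotation:
    - [0,0,0.001]
    - [0,0,0.003]
    - [0,0,0.003]
    - [0,0,0.003]
    - [0,0,0.003]
    - [0,0,0.003]

```text
t: 8.02
ee_pos: [497.7, 56.1, 281.0]
orientation: [-1.57, -0.166, -0.302]
ft_force: [0.1, -0.6, -0.6]
width: 25.8
```

```bash
python3 - <<'E'
from h import *
for n in ['wrist','scene','side']:
    o=ctrl.get_obs();im=ctrl.get_image(n); cv2.imwrite(f'pics/{n}6.png',im[:,:,::-1])
crop('pics/scene6.png','pics/s6.png',250,140,370,260,6)
crop('pics/side6.png','pics/d6.png',240,160,340,260,6)
crop('pics/wrist6.png','pics/w6.png',220,150,340,250,6)
go((538.3,52,156.5),5)
E
```

```text
t 8.17 at [498.   56.1 281.6] w 25.5 F [ 0.1 -0.3 -0.3] q [ 0.13  0.04  2.03 -0.09  0.79  0.27]
d cm [ 0.172  0.119 -0.06 ] rot [ 0.     -0.0001 -0.0011]
```

View pics/w6.png

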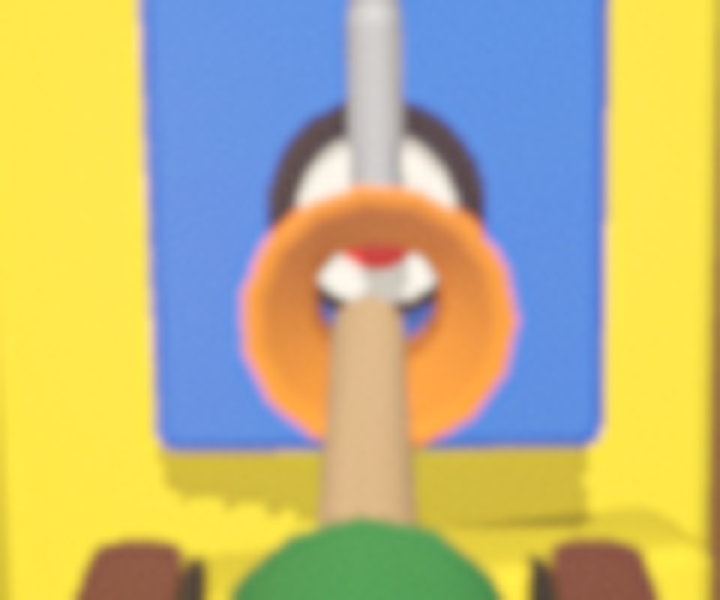

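View pics/s6.png

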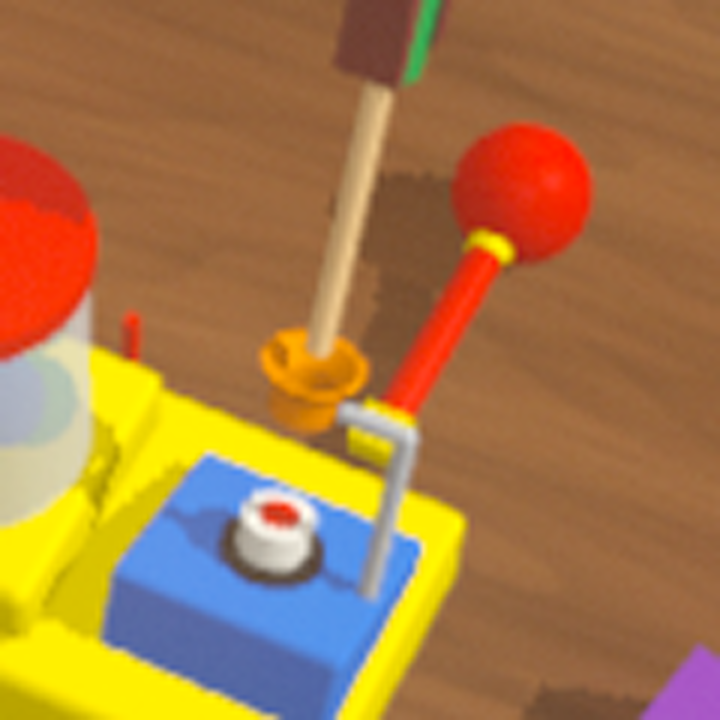

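View pics/d6.png

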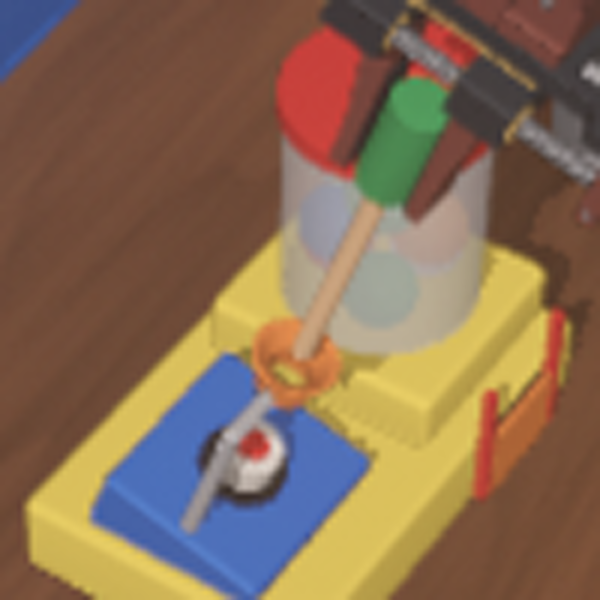

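carry_out:
  delta_pos:
    - [0.17,0,0]
    - [0.17,0.5,0]
    - [0.17,1.0,0]
    - [0.17,1.5,0]
    - [0.17,2.0,0]
    - [0.17,2.3,0]
    - [0.17,2.3,0]
  rotation:
    - [0,0,0]
    - [0,0,0]
    - [0,0,0]
    - [0,0,0]
    - [0,0,0]
    - [0,0,0]
    - [0,0,0]

```text
t: 8.75
ee_pos: [506.0, 55.3, 259.1]
orientation: [-1.57, -0.166, -0.302]
ft_force: [-0.3, -0.1, 0.0]
width: 25.7
```

```bash
python3 - <<'E'
from h import *
for n in ['wrist','scene','side']:
    o=ctrl.get_obs();im=ctrl.get_image(n); cv2.imwrite(f'pics/{n}7.png',im[:,:,::-1])
a=cv2.resize(cv2.imread('pics/wrist7.png')[150:250,220:340],None,fx=3.3,fy=3.3,interpolation=2)
b=cv2.resize(cv2.imread('pics/scene7.png')[140:260,250:370],None,fx=3.3,fy=3.3,interpolation=2)[:330]
c=cv2.resize(cv2.imread('pics/side7.png')[160:260,240:340],None,fx=3.3,fy=3.3,interpolation=2)
crop('pics/wrist7.png','pics/w7.png',220,150,340,250,6)
crop('pics/scene7.png','pics/s7.png',250,140,370,260,6)
crop('pics/side7.png','pics/d7.png',240,160,340,260,6)
go((538.3,52,156.5),-18)
E
```

```text
t 8.9 at [506.4  55.4 260.1] w 25.7 F [-0.6 -0.6 -0.9] q [ 0.12  0.08  2.03 -0.09  0.74  0.27]
d cm [ 0.006  0.118 -0.064] rot [ 0.     -0.     -0.0011]
```

View pics/w7.png

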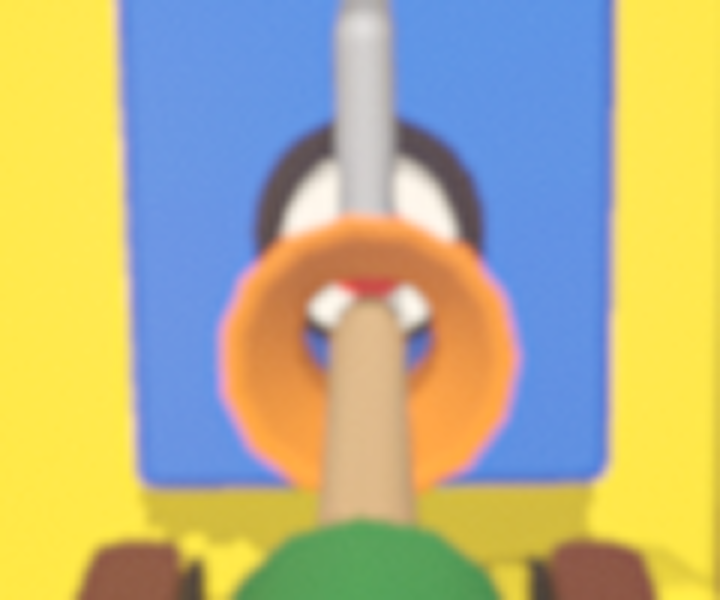

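View pics/s7.png

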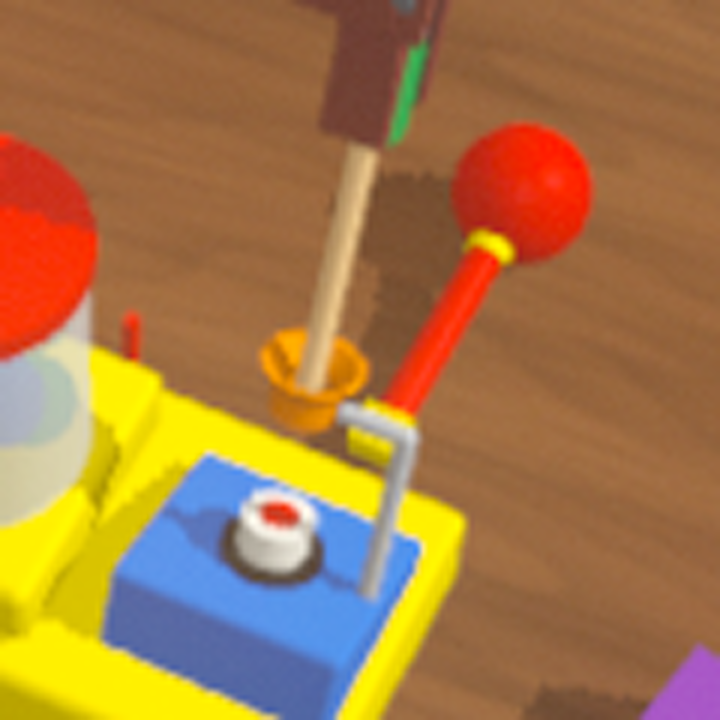

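View pics/d7.png

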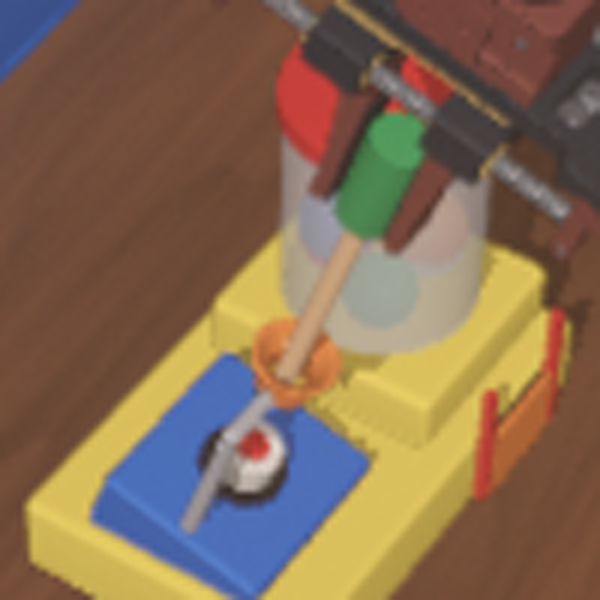

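carry_out:
  delta_pos:
    - [0,0.4,0]
    - [0,0.8,0]
    - [0,1.2,0]
    - [0,1.6,0]
    - [0,2.0,0]
    - [0,2.4,0]
    - [0,2.8,0]
    - [0,3.2,0]
    - [0,3.6,0]
    - [0,4.0,0]
    - [0,4.0,0]
    - [0,4.0,0]
  rotation:
    - [0,0,0]
    - [0,0,0]
    - [0,0,0]
    - [0,0,0]
    - [0,0,0]
    - [0,0,0]
    - [0,0,0]
    - [0,0,0]
    - [0,0,0]
    - [0,0,0]
    - [0,0,0]
    - [0,0,0]

```text
t: 9.9
ee_pos: [518.0, 54.4, 221.6]
orientation: [-1.57, -0.167, -0.302]
ft_force: [-0.8, 0.3, -0.2]
width: 25.6
```

```bash
cat > look.py <<'E'
import sys
from h import *
k=sys.argv[1];s=float(sys.argv[2])
F=[];P=[]
for n in ['wrist','scene','side']:
    o=ctrl.get_obs();F.append(o['ft_force']);P.append(o['ee_pos']);im=ctrl.get_image(n); cv2.imwrite(f'pics/{n}{k}.png',im[:,:,::-1])
F=np.mean(F,0);print('Faxial',round(F@A,2),F.round(2),'tip s (kin)',round((np.mean(P,0)-[538.3,52,156.5])@A-125.3,1))
crop(f'pics/wrist{k}.png',f'pics/w{k}.png',220,150,340,250,6)
crop(f'pics/scene{k}.png',f'pics/s{k}.png',250,140,370,260,6)
crop(f'pics/side{k}.png',f'pics/d{k}.png',240,160,340,260,6)
go((538.3,52,156.5),s)
E
python3 look.py 8 -58
```

```text
Faxial -0.11 [-0.23 -0.16 -0.18] tip s (kin) -56.9
t 10.05 at [518.2  54.4 222.1] w 25.5 F [ 0.3  0.7 -1.1] q [ 0.12  0.16  2.05 -0.1   0.64  0.28]
d cm [-0.001  0.136 -0.065] rot [-0.0001 -0.0001 -0.0007]
```

View pics/w8.png

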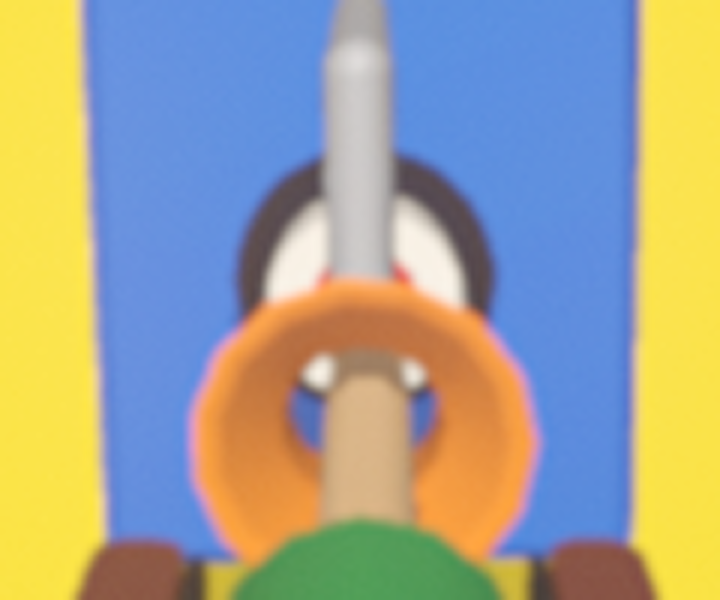

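View pics/s8.png

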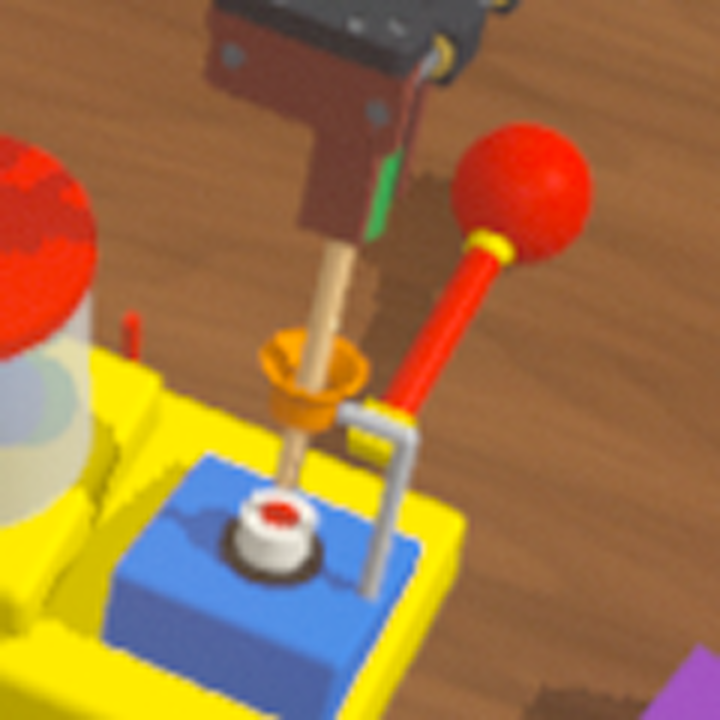

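View pics/d8.png

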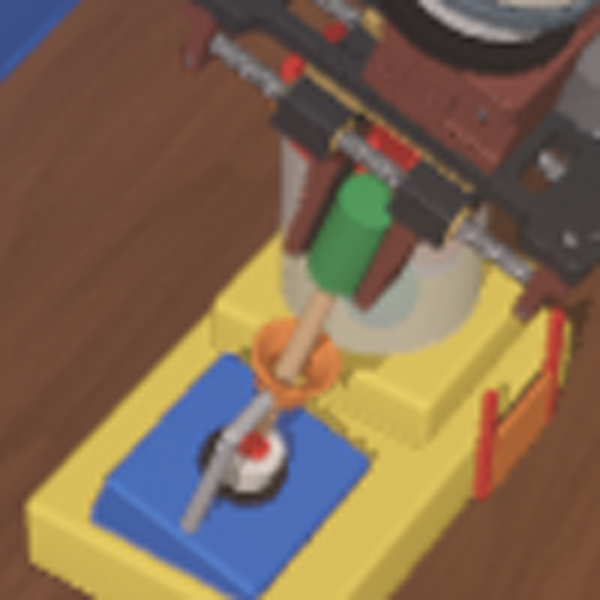

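carry_out:
  delta_pos:
    - [0,0.2,0]
    - [0,0.4,0]
    - [0,0.6,0]
    - [0,0.8,0]
    - [0,1.0,0]
    - [0,1.0,0]
    - [0,1.0,0]
  rotation:
    - [0,0,0]
    - [0,0,0]
    - [0,0,0]
    - [0,0,0]
    - [0,0,0]
    - [0,0,0]
    - [0,0,0]

```text
t: 10.63
ee_pos: [520.9, 54.1, 212.1]
orientation: [-1.57, -0.167, -0.303]
ft_force: [0.6, -0.3, -0.9]
width: 25.6
```

```bash
python3 look.py 9 -68
```

```text
Faxial -1.15 [-0.07 -0.26 -1.22] tip s (kin) -66.9
t 10.78 at [521.   54.2 212.4] w 25.3 F [ 0.1  0.9 -0.7] q [ 0.12  0.18  2.05 -0.1   0.62  0.28]
d cm [ 0.011  0.124 -0.066] rot [-0.     -0.     -0.0009]
```

View pics/s9.png

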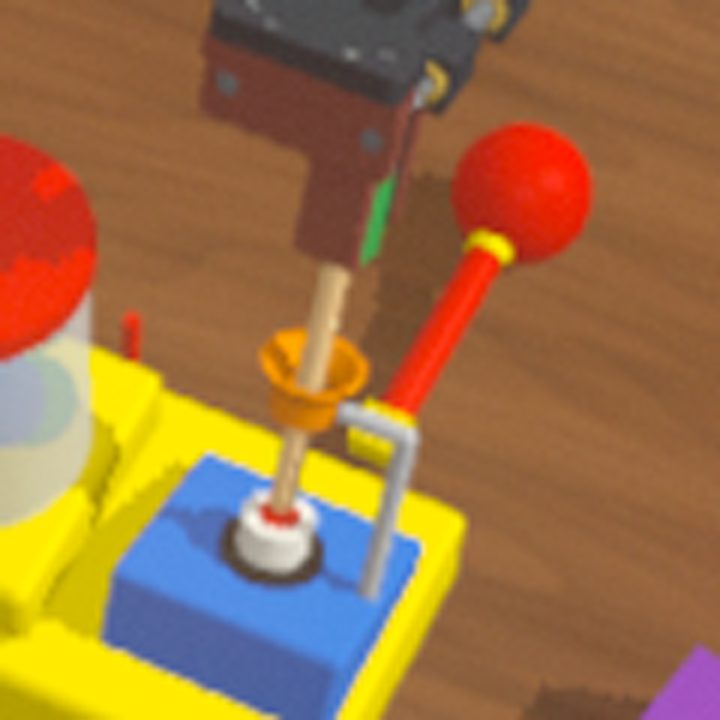

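carry_out:
  delta_pos:
    - [0,0.1,0]
    - [0,0.2,0]
    - [0,0.3,0]
    - [0,0.4,0]
    - [0,0.5,0]
    - [0,0.6,0]
    - [0,0.6,0]
    - [0,0.6,0]
  rotation:
    - [0,0,0]
    - [0,0,0]
    - [0,0,0]
    - [0,0,0]
    - [0,0,0]
    - [0,0,0]
    - [0,0,0]
    - [0,0,0]

```text
t: 11.45
ee_pos: [522.7, 54.0, 206.7]
orientation: [-1.57, -0.167, -0.303]
ft_force: [-1.8, -0.7, 2.3]
width: 25.5
```

```bash
python3 look.py 10 -74
```

```text
Faxial 2.21 [-1.49 -0.3   1.86] tip s (kin) -72.7
t 11.6 at [522.8  54.  206.7] w 25.7 F [-2.   0.7  1.6] q [ 0.12  0.19  2.06 -0.1   0.61  0.28]
d cm [ 0.012  0.128 -0.064] rot [-0.     -0.     -0.0009]
```

View pics/s10.png

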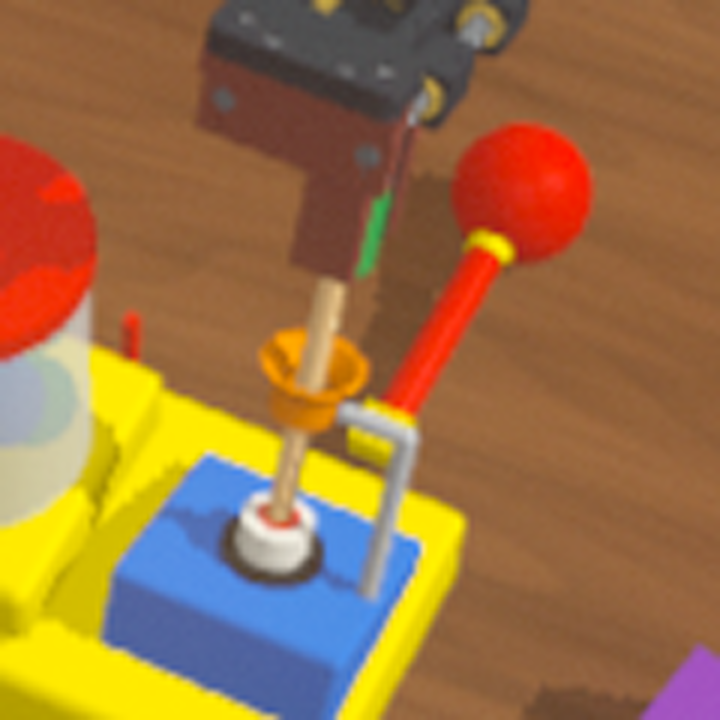

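View pics/d10.png

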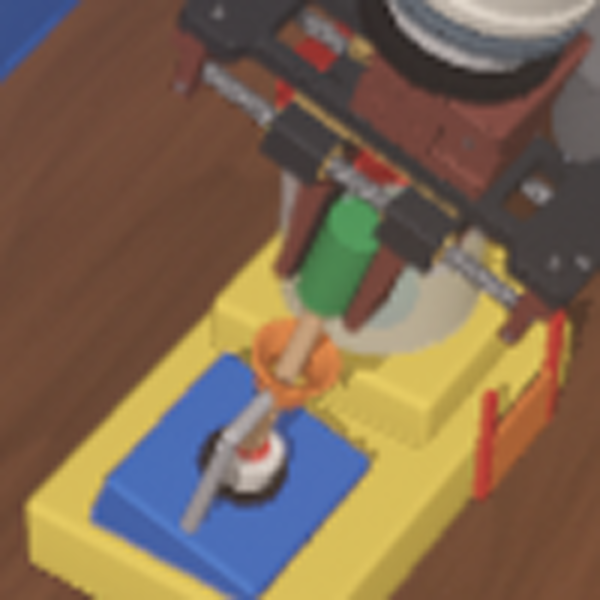

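carry_out:
  delta_pos:
    - [0,0.05,0]
    - [0,0.1,0]
    - [0,0.15,0]
    - [0,0.2,0]
    - [0,0.25,0]
    - [0,0.3,0]
    - [0,0.35,0]
    - [0,0.4,0]
    - [0,0.4,0]
    - [0,0.4,0]
  rotation:
    - [0,0,0]
    - [0,0,0]
    - [0,0,0]
    - [0,0,0]
    - [0,0,0]
    - [0,0,0]
    - [0,0,0]
    - [0,0,0]
    - [0,0,0]
    - [0,0,0]

```text
t: 12.43
ee_pos: [524.0, 53.9, 202.8]
orientation: [-1.57, -0.167, -0.303]
ft_force: [-1.4, 0.6, 2.8]
width: 25.5
```

```bash
python3 - <<'E'
from h import *
F=[]
for i in range(14):
    o=ctrl.get_obs();F.append(np.r_[o['ft_force'],o['ee_pos']]);ctrl.get_image('side')
F=np.array(F);print(F.mean(0).round(2),F.std(0).round(2),'ax',(F[:,:3]@A).mean(),'s',(F[:,3:].mean(0)-[538.3,52,156.5])@A-125.3)
E
python3 look.py 11 -78
```

```text
[-1.8700e+00  9.0000e-02  3.5400e+00  5.2396e+02  5.3900e+01  2.0284e+02] [0.51 0.3  0.5  0.01 0.01 0.02] ax 3.9362798246916877 s -76.76567795816642
Faxial 3.74 [-1.27  0.07  3.52] tip s (kin) -76.8
t 13.28 at [523.9  53.9 202.8] w 25.7 F [-2.9 -0.   4.5] q [ 0.11  0.2   2.06 -0.11  0.6   0.28]
d cm [ 0.014  0.122 -0.065] rot [-0.      0.     -0.0009]
```

View pics/s11.png

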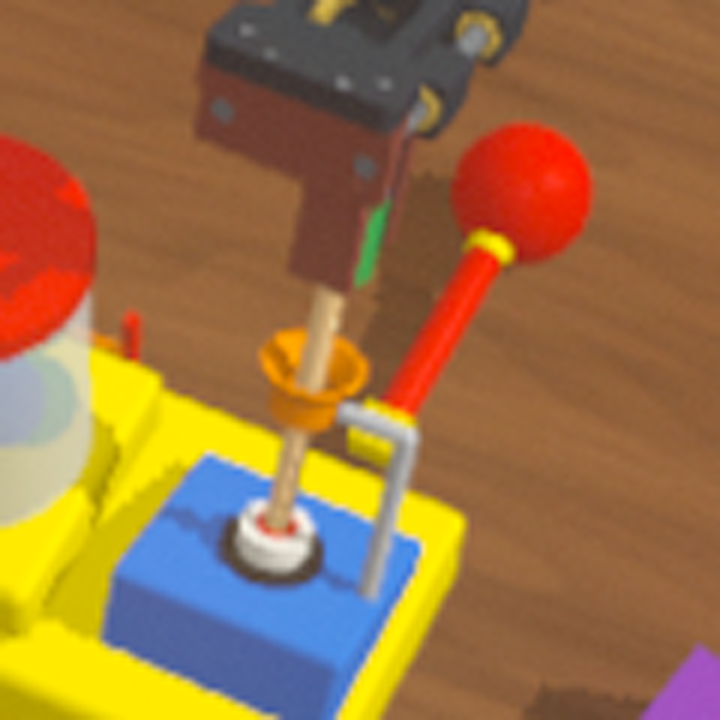

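View pics/d11.png

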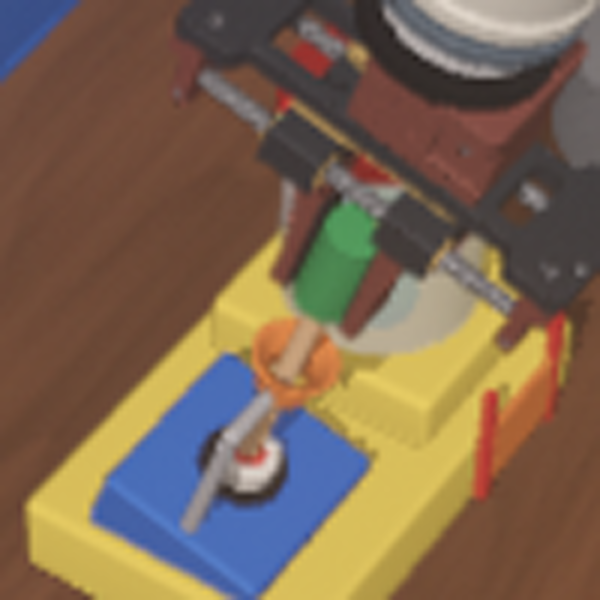

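carry_out:
  delta_pos:
    - [0,0.05,0]
    - [0,0.1,0]
    - [0,0.15,0]
    - [0,0.18,0]
    - [0,0.18,0]
    - [0,0.18,0]
  rotation:
    - [0,0,0]
    - [0,0,0]
    - [0,0,0]
    - [0,0,0]
    - [0,0,0]
    - [0,0,0]

```text
t: 13.78
ee_pos: [524.5, 53.9, 201.1]
orientation: [-1.57, -0.167, -0.303]
ft_force: [-1.4, 0.5, 4.3]
width: 25.5
```

```bash
python3 - <<'E'
from h import *
F=[]
for i in range(20):
    o=ctrl.get_obs();F.append(np.r_[o['ft_force'],o['ee_pos']]);im=ctrl.get_image('side')
F=np.array(F);print(F.mean(0).round(2),F.std(0).round(2),'ax',(F[:,:3]@A).mean(),'s',(F[:,3:].mean(0)-[538.3,52,156.5])@A-125.3)
R=Rn.from_rotvec(o['orientation']).as_matrix();print('axis err deg',np.degrees(np.arccos(-R[:,1]@A)),'w',o['width'])
cv2.imwrite('pics/side12.png',im[:,:,::-1])
a=[cv2.resize(cv2.imread(f'pics/side{k}.png')[200:250,310:345],None,fx=7,fy=7,interpolation=2) for k in(5,10,12)]
cv2.imwrite('pics/gate.png',np.hstack(a))
d=cam('side');X=onz(d,(325,225),30);print(X, proj(d,[X,X+[0,0,14]]))
E
python3 look.py 13 -79.5
```

```text
[-1.7600e+00  3.2000e-01  4.4500e+00  5.2448e+02  5.3860e+01  2.0111e+02] [0.41 0.37 0.44 0.02 0.01 0.01] ax 4.779582366541638 s -78.57049812864886
axis err deg 0.464541412815026 w 25.805532206351042
[495.11455577 -86.18623957  30.        ] [[325.         225.        ]
 [325.36399338 221.62793096]]
Faxial 5.04 [-1.6   0.22  4.77] tip s (kin) -78.6
t 14.93 at [524.5  53.9 201.1] w 25.7 F [-1.1  0.3  5. ] q [ 0.11  0.2   2.06 -0.11  0.59  0.28]
d cm [ 0.014  0.092 -0.068] rot [-0.0001  0.     -0.0009]
```

View pics/gate.png

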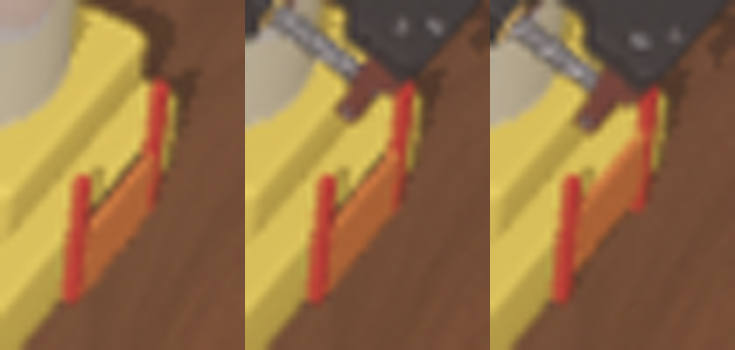

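View pics/s13.png

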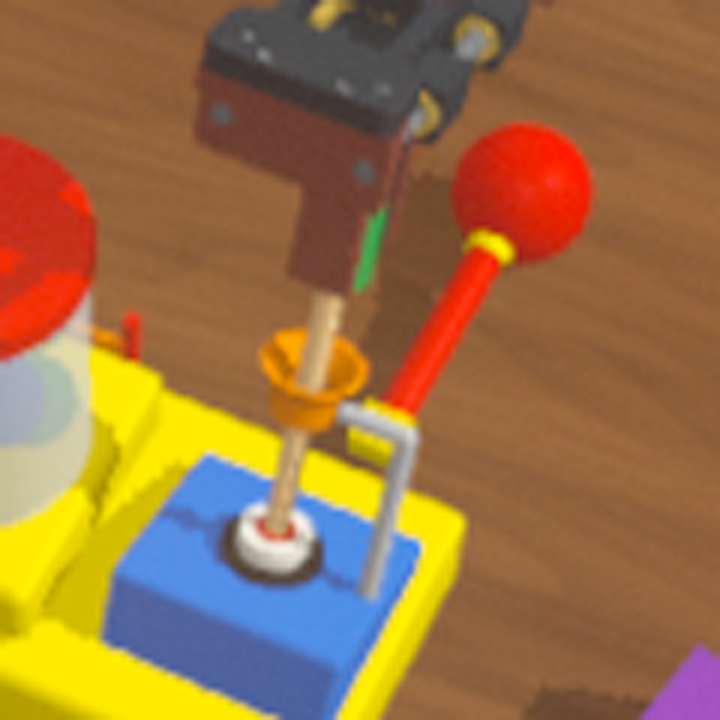

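View pics/w13.png

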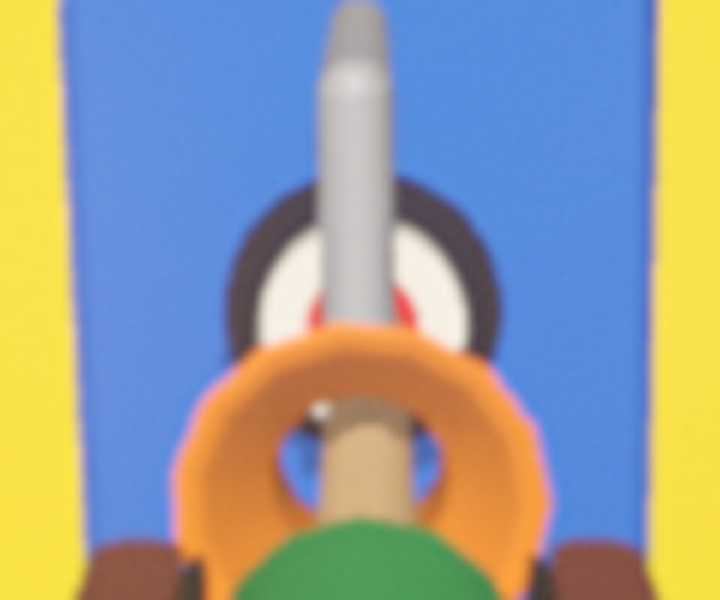

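```bash
python3 -c "
from workcell import ctrl
print(ctrl.close_job(), ctrl.get_obs()['t'])"
```

```text
the job is handed in; nothing more can be done
the job is handed in; nothing more can be done
```

The stick is out of its stand, through the orange ring and holding the white pad about half-way down. I handed the job in at about 15 s with the arm still gripping the stick.

**Last checks**
- **Pad travel:** the wrist force along the ring's axis was about 4.8 N, or about 5.4 N on the pad after adding the stick's weight and the sensor offset. That means about 6.8 mm of travel; the tip's position gave about 7.2 mm.
- **Gate:** in the side picture it rose by roughly 3.5 pixels, about 14 mm, which fits half open. This is the coarsest of the checks.
- **Alignment:** the rod sat centred in the ring with its tip on the red spot, and the tool was within about 0.5° of my measured ring axis.
- **Grip and force:** the grip width stayed at 25.5–25.8 mm. No force reading between steps went above about 6 N, and the pad was pressed in small steps.

**Disagreements:** the scene and side cameras differed from the wrist camera and arm position by about 2 mm. I corrected the alignment from the pictures just above the ring before going in.

I saw no contact with anything else. I did not look at the whole bench again at the end, and the hand-in gave no verdict.

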